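Sort leftover clay chips back into their stock trays

ROBOT

A 6-joint arm with a two-finger parallel gripper is mounted at the origin on the work surface. World frame = base frame: x ahead of the robot, y to its left, z up, the work surface at z = 0. Lengths are in m, angles in rad, forces in N, time in s.
With the tool pointing down it reaches from about 0.35 to 0.775 m from the base axis. Payload 5.5 kg.
Tool frame: the origin (TCP) lies at the very end of the fingers, on their centre line; the grasp point (between the pads) lies env.hold_point_z behind it (env.hold_point_z is the distance from the TCP to the grasp point, in m); z points along the fingers, y is the line along which they close (so a half turn about z gives the same grasp; the last joint's range is limited). The gripper opens to 85 mm and grips with 20 to 120 N. Pads are 22 mm wide; open, the fingers measure 114 mm over their backs; the gripper's body (76 mm by 85 mm) begins 54 mm behind the grasp point. The pads swing forward as they close: fully open they stand 13 mm farther back than shut.
Start: joints at [1.093, 0.313, 0.046, 1.304, 0, 1.431], TCP at [0.191, 0.543, 0.193] pointing down, gripper open.
Joint ranges: [-2.76, 2.76], [-0.86, 1.69], [-1.03, 1.26], [-2.2, 2.34], [-1.47, 1.5], [-3.14, 3.14]. Speed limits (rad/s): [2.57, 2.57, 3.14, 3.14, 3.14, 3.14].

INTERFACE

Orientations are given as a unit quaternion [w, x, y, z].
In Python, from workcell import env gives the robot as it stands.
- The arm moves only by the tool carry_out, never from a script. Its argument "steps" is a list of rows, each a list of 3 entries, a list of its own where there are three numbers: the turn, a rotation vector about the tool's x, y, z in degrees, then the shift along the tool's x, y, z in cm, then the closure in counts, from 0 (fully open) to 255 (shut). A call has exactly 8 rows; each row is the pose to reach, as a shift and turn from the pose commanded when the call began, along the tool's axes at that moment; what a row does not reach only later rows make up. A row lasts 1/8 s, in which the tool goes at most 62.5 mm and 10.7 degrees, less where a joint would pass 70% of its speed; a pose out of reach is approached as far as the arm can. A call with a gripper value outside its range is refused whole. The fingers move at their own pace and stop on an object; "force" is the grip in N (left out, the last holds). Time passes only in rows, so rows that repeat a pose let the fingers close, or fill a call up. It gives the time, the measured TCP pose, the force, the opening and the grip force at its end, in the units of the state.
- env.get_state(): the state, without advancing time (a new reading comes with each control period).
- env.read_camera(name): name is "scene" or "top"; returns (picture, depth): 420x560x3 uint8, red, green, blue; 420x560 float32, m along the optical axis (not along the pixel's ray), 0 where there is no reading.
- env.get_calibration(name): a dict with "fx", "fy", "cx", "cy" (pixels), "D" ([k1, k2, p1, p2, k3] as OpenCV has them; the pictures are not rectified), "origin" and "orientation" of the camera in the world. Camera axes: x right, y up, looking along -z (the intrinsics and any distortion apply to the point x, -y, -z); pixel columns grow to the right and rows downward; lengths in m; the calibration is good to about 2 mm. A picture is of the moment at which its call begins. get_calibration takes no time and is no camera call.
- env.hand_in(): hands the job in; it is judged then, once.
The state is a dict: "clock": time; "joint_pos": joint angles; "qvel": joint speeds; "tau": joint torques, N m; "tcp_pos": TCP position; "orientation": TCP orientation; "wrist_force": force on the tool from outside, world axes, zero at the start; "ft_torque": the same for the moment, N m; "finger_gap": finger opening in m; "grip_force": force on a finger pad.
Only numpy, scipy, OpenCV 4.12 (cv2) and the standard library are available. Lean on these libraries where they do the work, as an engineer would, in place of code of your own. Each camera call takes 0.05 s, during which the arm holds its last target. There are 200 camera calls.

TASK

Sort the five loose grey clay chips on the table: lay the two whole square chips, the small block and the strip flat on the empty floor of the tray that already holds their own kind (nothing on top of anything else, the strip parallel to the strips already there), and put the square with the broken-off corner into the grey scrap tub of shards. Set the good chips down rather than dropping them, and leave the glue bottle lying where it is.

Things in the scene. Friction and masses are not known exactly. Their poses are not given: they have to be found in the camera images.
- square_a_mid (a point): loose whole square chip of dark grey fired clay, 46 x 46 x 12 mm thick, about 55 g, lying flat on the table. Point at its centre, 6 mm above its underside; x and y along its edges, z up.
- square_b_mid (a point): second loose whole square chip, the same as the first: 46 x 46 x 12 mm. Point at its centre, 6 mm above its underside; x and y along its edges, z up.
- block_mid (a point): loose small block (cube) of dark grey fired clay, 24 x 24 x 24 mm, about 30 g. Point at its centre, 12 mm above its underside; axes along its edges.
- strip_mid (a point): loose strip of dark grey fired clay, 70 (its x) by 18 (its y) by 12 mm thick (its z), about 33 g, lying flat. Point at its centre, 6 mm above its underside.
- chipped_mid (a point): loose square chip, 46 x 46 x 12 mm like the others but with one corner broken off (at its +x +y, a triangle with 20 mm legs, the break paler): its +y edge is whole only from x = -23 to +3 mm. Point at the centre of the former square, 6 mm above the underside; x and y along its edges, z up. It is scrap.
- tray_squares_free (a point): fixed pale wooden tray, 175 (x) x 170 (y) x 20 mm high, walls 8 mm, floor 6 mm above the table. Far half: fixed stacks of square chips (to 42 mm high). Near half (towards the robot): empty, room for two squares side by side along y. Point: centre of the free floor, on its surface; free for 45 mm either way along x and 77 mm along y. +x points to the stock, z up.
- tray_blocks_free (a point): fixed pale wooden tray, 175 (x) x 170 (y) x 20 mm high, walls 8 mm, floor 6 mm above the table. Far half: two fixed layers of small blocks (to 54 mm high). Near half (towards the robot): empty. Point: centre of the free floor, on its surface; free for 45 mm either way along x and 77 mm along y. +x points to the stock, z up.
- tray_strips_free (a point): fixed pale wooden tray, 175 (x) x 170 (y) x 20 mm high, walls 8 mm, floor 6 mm above the table. Far half: two fixed layers of strips (to 30 mm high) lying along the tray's y. Near half (towards the robot): empty. Point: centre of the free floor, on its surface; free for 45 mm either way along x and 77 mm along y. +x points to the stock, z up.
- scrap_in (a point): fixed scrap tub: open square tub of mid-grey plastic, 155 x 155 mm outside, 42 mm high, walls 4 mm, with broken shards (fixed) on its floor. Point at its centre, at the top of the shards, 14 mm above the table; x and y along its walls. A chip may lie in it any way up.
- glue_mid (a point): white oval glue bottle with a red nozzle, lying loose on the table among the chips: 121 mm long over all (its x, nozzle to +x, from -61 to +60 mm), 46 mm wide, 30 mm high. Point half-way along it, 15 mm above its underside. Not to be moved.
There are look-alikes about, which are no part of the job. What is shaped like the part that bears square_b_mid but brown is not meant.

How it is judged:
By the outcome, as a careful person would: the job done as asked, in the order asked, and still so for the second after the job is handed in, with the robot touching nothing.
It also fails if it takes over 128 s, if anything falls off the work surface, if the arm or the gripper's body presses on something with over 40 N, if the wrist force passes 120 N, or if a joint passes its speed limit or range.

## Working session

There is one attempt and no reset: what is moved stays moved. The work goes in short steps, Python scripts to look and compute and a tool call to move; the robot and the scene stay as the last step left them, time stands still between calls to the robot, and variables do not carry over. Pictures are saved under pics/ and viewed, at most 14 in all, crops included, and the job is handed in when it is done.

Besides the shell and the picture viewer there is one more tool, called after ">>>" by a JSON object that holds its "op" and its "data", one argument or row to a line. carry_out: Moves the arm, as the interface text tells. Its arguments: {"type":"object","properties":{"steps":{"type":"array","items":{"type":"array"}},"force":{"type":"number"}},"required":["steps"]}

```bash
ls; mkdir -p pics; python3 - <<'E'
from workcell import env
import cv2,numpy as np
for n in("scene","top"):
    p,d=env.read_camera(n); cv2.imwrite(f"pics/{n}0.png",p[:,:,::-1]); np.save(f"/tmp/{n}_d.npy",d); np.save(f"/tmp/{n}_p.npy",p); print(env.get_calibration(n))
print(env.get_state(),env.hold_point_z)
E
```

```text
pics
{'fx': 497.4845061345442, 'fy': 497.4845061345442, 'cx': 276.1155634939993, 'cy': 218.9611147712909, 'D': array([-0.16178846,  0.        ,  0.        ,  0.        ,  0.        ]), 'origin': array([1.0433218 , 0.47219738, 0.8099067 ]), 'orientation': array([0.37805654, 0.14412211, 0.32677255, 0.85412047])}
{'fx': 387.94735455923893, 'fy': 387.94735455923893, 'cx': 279.3492492130885, 'cy': 204.992530993084, 'D': array([-0.10788841,  0.        ,  0.        ,  0.        ,  0.        ]), 'origin': array([0.39364746, 0.00296784, 0.91576942]), 'orientation': array([ 0.70906777,  0.03850759, -0.0534758 , -0.70205441])}
{'clock': 0.1, 'joint_pos': array([1.09341270e+00, 3.13964755e-01, 4.50871839e-02, 1.30356123e+00,
       3.10878285e-05, 1.43118983e+00]), 'qvel': array([ 0.00068616, -0.00162421,  0.00440375, -0.00018265,  0.00090708,
       -0.00022296]), 'tau': array([ 3.28804708e-03, -4.81723845e+01,  2.99245101e+01,  1.27353371e-02,
       -7.84186864e-05, -4.86246137e-06]), 'tcp_pos': array([0.19031958, 0.54205821, 0.19237341]), 'orientation': array([-2.64158885e-04,  1.68086787e-01,  9.85771859e-01, -7.77750135e-04]), 'wrist_force': array([0.23304737, 0.60370459, 0.55141854]), 'ft_torque': array([-0.00491108, -0.03714272,  0.01679204]), 'grip_force': 0.0, 'finger_gap': 0.08539405955933954} 0.0187
```

View pics/scene0.png

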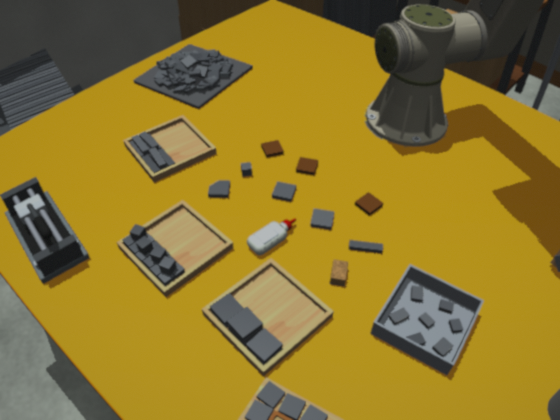

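View pics/top0.png

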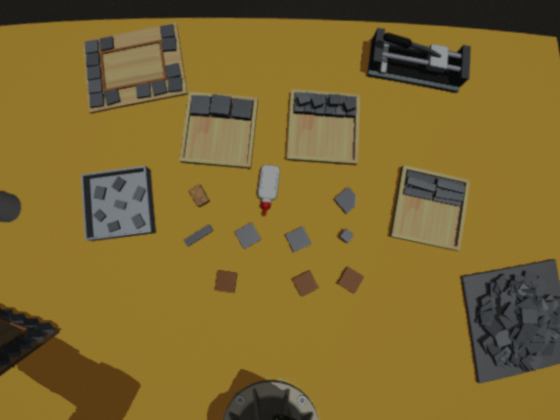

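The top view shows grey squares at (248,235) and (298,239), the chipped square at (346,200), the block at (346,236) and the strip at (199,235).
The glue bottle is at (268,187). The trays are squares (219,130), blocks (323,127) and strips (430,207), and the scrap tub is at (118,203).

Possible look-alikes:
- Brown squares at (226,281), (305,283) and (350,279): wrong colour.
- Brown/tan block at (199,195): wrong colour.
- Shards on the slab at (518,320), the wooden board at (134,67), and the fixed stock in the trays.

I choose the grey ones. Next I measure them and take a close crop.

```bash
cat > h.py <<'E'
from workcell import env
import cv2,numpy as np
from scipy.spatial.transform import Rotation as R
def cast(n,px,z):
    c=env.get_calibration(n);K=np.array([[c['fx'],0,c['cx']],[0,c['fy'],c['cy']],[0,0,1]])
    u=cv2.undistortPoints(np.array(px,float).reshape(-1,1,2),K,c['D'])[:,0]
    q=c['orientation'];r=R.from_quat([q[1],q[2],q[3],q[0]])
    d=r.apply(np.c_[u[:,0],-u[:,1],-np.ones(len(u))]);o=c['origin']
    return (o+d*((z-o[2])/d[:,2])[:,None])[:,:2]
def comp(mask,seed,r=8):
    n,l,s,c=cv2.connectedComponentsWithStats(mask.astype(np.uint8))
    x,y=seed;w=l[y-r:y+r+1,x-r:x+r+1];w=w[w>0]
    k=np.bincount(w).argmax();return (l==k).astype(np.uint8)
def rect(n,mask,z):
    ct=max(cv2.findContours(mask,cv2.RETR_EXTERNAL,cv2.CHAIN_APPROX_NONE)[0],key=cv2.contourArea)
    P=cast(n,ct[:,0],z)
    return P,cv2.minAreaRect((P*1000).astype(np.float32))
E
python3 - <<'E'
from h import *
p=np.load('/tmp/top_p.npy');d=np.load('/tmp/top_d.npy')
hsv=cv2.cvtColor(p,cv2.COLOR_RGB2HSV)
grey=hsv[:,:,1]<110
S={'sqA':(248,235,.012),'sqB':(298,239,.012),'chip':(346,200,.012),'block':(346,236,.024),'strip':(199,235,.012),'glue':(268,185,.015),'tub':(90,203,.042)}
for k,(x,y,z) in S.items():
    m=comp(grey,(x,y)); P,r=rect('top',m,z)
    print(k,m.sum(),np.round(r[0],1),np.round(r[1],1),round(r[2],1),'box',np.round(cv2.boxPoints(r)).tolist(), 'depth',d[y,x])
print(hsv[235,248],hsv[130,219],hsv[281,226],hsv[300,250])
# trays corner: outer rim contours (not orange table): tray hue/sat
for x,y in((219,130),(323,127),(430,207)): print(hsv[y+20,x],hsv[y+36,x],hsv[y+45,x])
c=cv2.resize(p[165:300,170:380],None,fx=3.8,fy=3.8,interpolation=cv2.INTER_CUBIC);cv2.imwrite('pics/crop1.png',c[:,:,::-1])
c=cv2.resize(p[80:255,170:480],None,fx=2.5,fy=2.5,interpolation=cv2.INTER_CUBIC);cv2.imwrite('pics/crop2.png',c[:,:,::-1])
E
```

```text
sqA 406 [440.4  58.1] [46.9 46.9] 30.5 box [[408.0, 66.0], [432.0, 26.0], [472.0, 50.0], [449.0, 90.0]] depth 0.89949614
sqB 408 [433.  -59.2] [46.7 47. ] 26.8 box [[402.0, -49.0], [423.0, -91.0], [464.0, -70.0], [443.0, -28.0]] depth 0.902661
chip 362 [ 526.8 -176.1] [47.4 48. ] 40.5 box [[493.0, -173.0], [524.0, -210.0], [560.0, -179.0], [529.0, -142.0]] depth 0.91966456
block 125 [ 441.7 -170.8] [24.6 26.5] 45.2 box [[424.0, -170.0], [442.0, -189.0], [460.0, -171.0], [441.0, -153.0]] depth 0.89343166
strip 240 [440.  173.3] [18.8 69.5] 33.6 box [[413.0, 197.0], [451.0, 139.0], [467.0, 150.0], [429.0, 207.0]] depth 0.89946467
glue 699 [563.7  11.4] [47.1 89.9] 83.5 box [[516.0, -7.0], [606.0, -17.0], [611.0, 30.0], [522.0, 40.0]] depth 0.898651
tub 4752 [510.  359.1] [158.8 166.2] 8.0 box [[420.0, 430.0], [443.0, 266.0], [600.0, 288.0], [577.0, 452.0]] depth 0.9086348
[103  17 104] [ 23  90 147] [ 13 142  97] [ 22 179 148]
[ 22  92 147] [ 22 177 114] [ 22 179 148]
[ 22  91 148] [ 22 177 124] [ 22 180 147]
[ 22  93 146] [ 25  86 139] [ 22 183 146]
```

View pics/crop1.png

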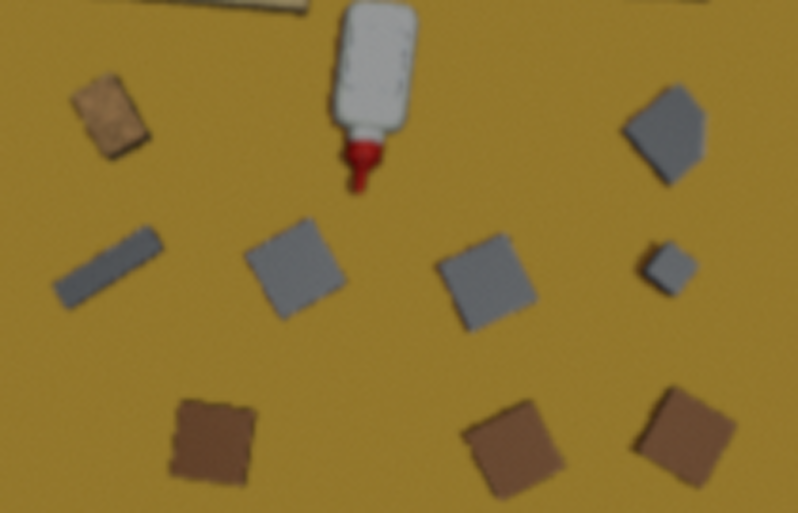

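View pics/crop2.png

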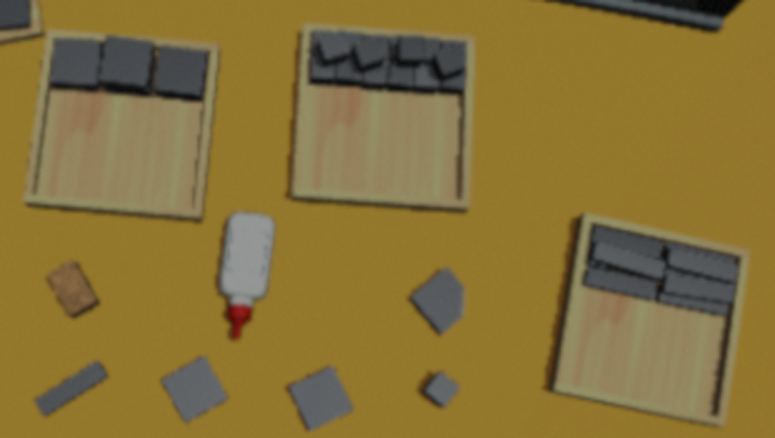

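The crops confirm the choice: two whole grey squares, a chipped one with its broken corner pointing image right (-y), the block and the strip. Next come the tray rims and a second-view check.

```bash
python3 - <<'E'
from h import *
p=np.load('/tmp/scene_p.npy')
hsv=cv2.cvtColor(p,cv2.COLOR_RGB2HSV); grey=hsv[:,:,1]<110
for k,(x,y,z) in {'sqA':(322,219,.012),'sqB':(284,191,.012),'chip':(219,189,.012),'block':(246,168,.024),'strip':(366,246,.012)}.items():
    m=comp(grey,(x,y),5);P,r=rect('scene',m,z);print(k,m.sum(),np.round(r[0],1),np.round(r[1],1),round(r[2],1))
f=lambda a:(np.array(a,float)+.5)/2.5-.5+[170,80]
for k,c in {'sq':[(24,204),(201,219),(217,43),(50,33)],'bl':[(289,198),(469,211),(474,38),(303,24)],'st':[(549,391),(723,426),(748,249),(585,213)]}.items():
    for z in(0.02,):
        P=cast('top',f(c),z)*1000; print(k,np.round(P).tolist(),'sides',np.round(np.linalg.norm(P-np.roll(P,-1,0),axis=1)))
        near=P[:2].mean(0);far=P[2:].mean(0);u=(far-near)/np.linalg.norm(far-near)
        print(' angx',np.degrees(np.arctan2(u[1],u[0])),'angx from side',np.degrees(np.arctan2(*(P[0]-P[1])[::-1]))-90,'centre',P.mean(0),'c_free',P.mean(0)-u*(87.5-8-45))
p=np.load('/tmp/top_p.npy')
hsv=cv2.cvtColor(p,cv2.COLOR_RGB2HSV)
# free floor components by low sat wood
wood=(hsv[:,:,1]<130)&(hsv[:,:,2]>128)&(hsv[:,:,0]<35)
for k,(x,y) in {'sq':(219,145),'bl':(323,142),'st':(428,222)}.items():
    m=comp(wood,(x,y));P,r=rect('top',m,.006);print(k,m.sum(),np.round(r[0],1),np.round(r[1],1),round(r[2],1))
# tub in scene/top: bright inside vs walls
E
```

```text
sqA 379 [446.9  63. ] [52.4 46. ] 30.3
sqB 334 [440.1 -54.2] [52.1 46.9] 26.2
chip 302 [ 534.  -169.5] [48.8 46.9] 42.0
block 121 [ 452.9 -160.5] [45.1 23.5] 45.1
strip 297 [446.2 177.7] [24.  68.8] 33.4
sq [[613.0, 223.0], [600.0, 54.0], [776.0, 42.0], [785.0, 206.0]] sides [169. 176. 164. 173.]
 angx -4.642614062778807 angx from side -4.379947322833658 centre [693.46622851 131.37478603] c_free [659.07942458 134.16722507]
bl [[621.0, -29.0], [612.0, -201.0], [787.0, -210.0], [797.0, -41.0]] sides [172. 176. 169. 176.]
 angx -3.6380557605432293 angx from side -3.2729798861019646 centre [ 704.30763352 -120.30033875] c_free [ 669.87715782 -118.11119668]
st [[441.0, -274.0], [408.0, -444.0], [580.0, -478.0], [612.0, -314.0]] sides [173. 175. 167. 176.]
 angx -12.392046874723992 angx from side -10.92944385185318 centre [ 509.91401894 -377.51463701] c_free [ 476.21779732 -370.11094547]
sq 3263 [700.9 134.3] [172.6 176.7] 85.4
bl 3132 [ 712.6 -123.5] [172.1 176.5] 86.8
st 3005 [ 511.9 -385.9] [171.6 178.1] 78.4
```

```bash
cat > go.py <<'E'
import sys
from h import *
# usage: go.py x y z yclose_deg (mm, closing-axis angle) ...
s=env.get_state();q=s['orientation'];r=R.from_quat([q[1],q[2],q[3],q[0]])
psi=np.degrees(np.arctan2(*r.as_matrix()[1::-1,0]))
print('tcp',np.round(s['tcp_pos']*1000,1),'psi',round(psi,1),'j6',round(s['joint_pos'][5],2),'t',s['clock'],'gap',round(s['finger_gap']*1000,1),'F',np.round(s['wrist_force'],1))
for a in sys.argv[1:]:
    x,y,z,c=map(float,a.split(','))
    turn=-(((c+90-psi)+90)%180-90)
    print('shift cm',np.round(r.inv().apply(np.array([x,y,z])/1000-s['tcp_pos'])*100,2),'turn z',round(turn,1))
E
python3 go.py 442,59.5,120,30.5 442,59.5,40,30.5
```

```text
tcp [190.3 542.1 192.4] psi 160.6 j6 1.43 t 0.1 gap 85.4 F [0.2 0.6 0.6]
shift cm [-39.74 -37.18   7.29] turn z 40.1
shift cm [-39.74 -37.16  15.29] turn z 40.1
```

>>> {"op": "carry_out", "data": {
  "steps": [
    [[0, 0, 10], [-4.5, -4.2, 0], 60],
    [[0, 0, 20], [-9, -8.4, 0], 60],
    [[0, 0, 30], [-13.5, -12.6, 0], 60],
    [[0, 0, 40], [-18, -16.8, 1], 60],
    [[0, 0, 40], [-22.5, -21, 3], 60],
    [[0, 0, 40], [-27, -25.2, 4], 60],
    [[0, 0, 40], [-31.5, -29.4, 5], 60],
    [[0, 0, 40], [-36, -33.6, 6], 60]
  ],
  "force": 40
}}

```text
clock: 1.1
tcp_pos: [0.4185, 0.1059, 0.1331]
orientation: [0.0, 0.495, 0.869, 0.0]
wrist_force: [1.0, 1.4, 0.0]
finger_gap: 0.0654
grip_force: 0.0
```

```bash
python3 go.py 442,59.5,60,30.5 442,59.5,5,30.5
```

```text
tcp [418.5 105.9 133.1] psi 120.6 j6 1.1 t 1.1 gap 65.4 F [1.  1.4 0. ]
shift cm [-5.19 -0.35  7.31] turn z 0.1
shift cm [-5.19 -0.35 12.81] turn z 0.1
```

>>> {"op": "carry_out", "data": {
  "steps": [
    [[0, 0, 0], [-3, -0.2, 2], 60],
    [[0, 0, 0], [-5.2, -0.4, 5], 60],
    [[0, 0, 0], [-5.2, -0.4, 8], 60],
    [[0, 0, 0], [-5.2, -0.4, 11], 60],
    [[0, 0, 0], [-5.2, -0.4, 12.5], 60],
    [[0, 0, 0], [-5.2, -0.4, 12.5], 60],
    [[0, 0, 0], [-5.2, -0.4, 12.5], 60],
    [[0, 0, 0], [-5.2, -0.4, 12.5], 60]
  ]
}}

```text
clock: 2.1
tcp_pos: [0.442, 0.0611, 0.0093]
orientation: [0.001, 0.495, 0.869, 0.0]
wrist_force: [0.3, 0.7, -0.6]
finger_gap: 0.0654
grip_force: 0.0
```

```bash
python3 go.py 442,59.5,0,30.5; python3 - <<'E'
from h import *
p,d=env.read_camera('scene'); cv2.imwrite('pics/s1.png',cv2.resize(p[130:290,230:430],None,fx=3.7,fy=3.7,interpolation=cv2.INTER_CUBIC)[:,:,::-1])
E
```

```text
tcp [442.   61.1   9.3] psi 120.7 j6 0.99 t 2.1 gap 65.4 F [ 0.3  0.7 -0.6]
shift cm [-0.13 -0.08  0.93] turn z 0.2
```

View pics/s1.png

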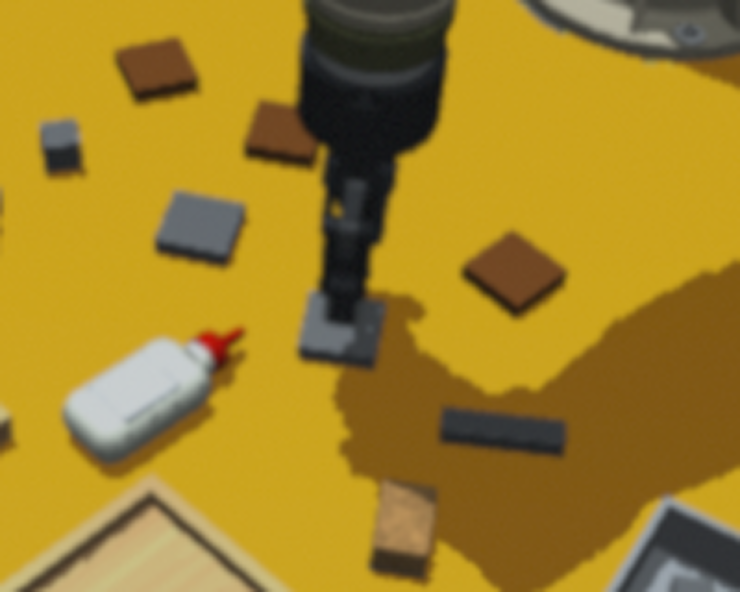

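The view shows the near finger just behind and above the chip centre at (340,315), with the fingers clear of the bottle. I'll lower and close.

>>> {"op": "carry_out", "data": {
  "steps": [
    [[0, 0, 0], [-0.1, -0.1, 0.4], 60],
    [[0, 0, 0], [-0.1, -0.1, 0.8], 60],
    [[0, 0, 0], [-0.1, -0.1, 0.8], 90],
    [[0, 0, 0], [-0.1, -0.1, 0.8], 130],
    [[0, 0, 0], [-0.1, -0.1, 0.8], 130],
    [[0, 0, 0], [-0.1, -0.1, 0.8], 140],
    [[0, 0, 0], [-0.1, -0.1, 0.8], 140],
    [[0, 0, 0], [-0.1, -0.1, 0.8], 140]
  ]
}}

```text
clock: 3.15
tcp_pos: [0.4408, 0.0597, 0.0005]
orientation: [0.0, 0.495, 0.869, 0.0]
wrist_force: [-0.4, -0.3, 0.4]
finger_gap: 0.0383
grip_force: 0.0
```

```bash
python3 - <<'E'
from h import *
print(env.get_state()['finger_gap'],env.get_state()['grip_force'])
ims=[]
p,d=env.read_camera('scene'); ims.append(cv2.resize(p[175:265,270:370],(440,400),interpolation=cv2.INTER_CUBIC))
p,d=env.read_camera('top'); ims.append(cv2.resize(p[190:280,200:290],(400,400),interpolation=cv2.INTER_CUBIC)[:, :360])
cv2.imwrite('pics/s2.png',np.hstack(ims)[:,:,::-1])
E
```

```text
0.03832720226354788 0.0
```

View pics/s2.png

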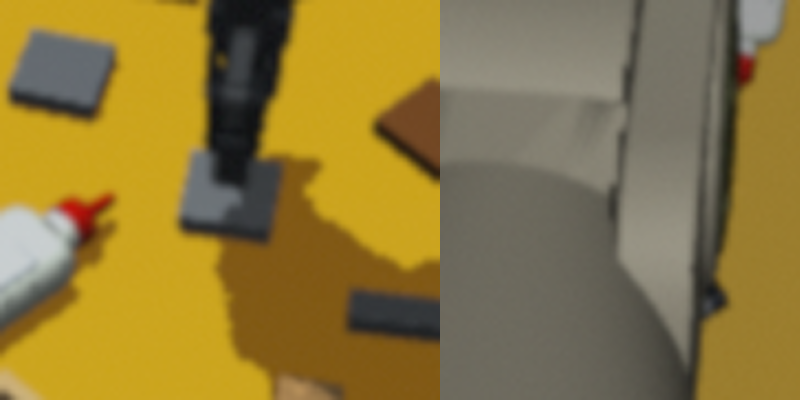

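```bash
python3 - <<'E'
from h import *
for z in(0,.01,.012,.02,.03): print(z,np.round(cast('scene',[(322.3,216.6),(324,217),(322.3,219)],z)*1000).tolist())
E
```

```text
0 [[434.0, 54.0], [432.0, 58.0], [439.0, 59.0]]
0.01 [[441.0, 59.0], [440.0, 63.0], [447.0, 64.0]]
0.012 [[443.0, 60.0], [441.0, 64.0], [448.0, 65.0]]
0.02 [[449.0, 65.0], [447.0, 68.0], [454.0, 69.0]]
0.03 [[456.0, 70.0], [455.0, 73.0], [462.0, 74.0]]
```

```bash
python3 - <<'E'
from h import *
p,d=env.read_camera('scene')
c=env.get_calibration('scene');q=c['orientation'];r=R.from_quat([q[1],q[2],q[3],q[0]])
K=np.array([[c['fx'],0,c['cx']],[0,c['fy'],c['cy']],[0,0,1]])
for x,y in((322,208),(322,211),(322,213),(322,215),(322,217),(322,219),(322,222),(330,205),(310,222)):
    u=cv2.undistortPoints(np.array([[[x,y]]],float),K,c['D'])[0,0]
    print(x,y,np.round((c['origin']+r.apply([u[0]*d[y,x],-u[1]*d[y,x],-d[y,x]]))*1000,1),p[y,x])
E
```

```text
322 208 [485.1  86.7  91.7] [24 26 28]
322 211 [468.1  75.7  61.3] [19 22 24]
322 213 [466.   74.8  52.9] [20 21 22]
322 215 [470.6  78.4  53.2] [27 28 30]
322 217 [443.6  60.4  11.4] [85 89 93]
322 219 [448.7  64.4  12.2] [106 112 117]
322 222 [456.2  70.3  13.2] [67 71 75]
330 205 [396.6  46.5   2.6] [176 142  29]
310 222 [463.1  43.6  -1.3] [169 144  80]
```

The chip has not moved. The image puts the fingertips above it, higher than the reported TCP suggests. I'll open and creep down while watching the force.

>>> {"op": "carry_out", "data": {
  "steps": [
    [[0, 0, 0], [0, 0, 0], 60],
    [[0, 0, 0], [0, 0, 0], 60],
    [[0, 0, 0], [0, 0, 0], 60],
    [[0, 0, 0], [0, 0, 0.1], 60],
    [[0, 0, 0], [0, 0, 0.2], 60],
    [[0, 0, 0], [0, 0, 0.3], 60],
    [[0, 0, 0], [0, 0, 0.4], 60],
    [[0, 0, 0], [0, 0, 0.4], 60]
  ]
}}

```text
clock: 4.3
tcp_pos: [0.4407, 0.0596, -0.0036]
orientation: [-0.0, 0.495, 0.869, -0.0]
wrist_force: [-0.6, -0.4, 0.2]
finger_gap: 0.0648
grip_force: 0.0
```

>>> {"op": "carry_out", "data": {
  "steps": [
    [[0, 0, 0], [0, 0, 0.1], 60],
    [[0, 0, 0], [0, 0, 0.2], 60],
    [[0, 0, 0], [0, 0, 0.3], 60],
    [[0, 0, 0], [0, 0, 0.4], 60],
    [[0, 0, 0], [0, 0, 0.5], 60],
    [[0, 0, 0], [0, 0, 0.6], 60],
    [[0, 0, 0], [0, 0, 0.7], 60],
    [[0, 0, 0], [0, 0, 0.7], 60]
  ]
}}

```text
clock: 5.3
tcp_pos: [0.4407, 0.0597, -0.0106]
orientation: [-0.0, 0.495, 0.869, 0.0]
wrist_force: [0.3, 1.1, 0.6]
finger_gap: 0.0651
grip_force: 0.0
```

```bash
cat >> h.py <<'E'
def cloud(n):
    p,d=env.read_camera(n);c=env.get_calibration(n);q=c['orientation'];r=R.from_quat([q[1],q[2],q[3],q[0]])
    K=np.array([[c['fx'],0,c['cx']],[0,c['fy'],c['cy']],[0,0,1]])
    v,u=np.mgrid[:420,:560];uu=cv2.undistortPoints(np.stack([u,v],-1).reshape(-1,1,2).astype(float),K,c['D'])[:,0];dd=d.reshape(-1)
    W=c['origin']+r.apply(np.c_[uu[:,0]*dd,-uu[:,1]*dd,-dd]);return p,d,W.reshape(420,560,3)*1000
E
python3 - <<'E'
from h import *
p,d,W=cloud('scene')
for x in (318,321,324):
  for y in range(196,226,2): print(x,y,np.round(W[y,x]).astype(int),p[y,x],end=';')
  print()
cv2.imwrite('pics/s3.png',cv2.resize(p[150:250,265:385],(720,600),interpolation=cv2.INTER_CUBIC)[:,:,::-1])
E
```

```text
318 196 [501  86 137] [49 51 54];318 198 [503  88 134] [36 38 42];318 200 [503  88 130] [24 25 25];318 202 [503  88 123] [24 24 21];318 204 [501  87 116] [23 24 22];318 206 [502  88 111] [19 19 20];318 208 [501  88 105] [16 18 19];318 210 [500  88  98] [21 22 24];318 212 [496  86  88] [28 31 33];318 214 [498  88  85] [26 28 29];318 216 [479  75  55] [36 38 39];318 218 [477  74  46] [43 45 47];318 220 [477  74  40] [38 41 42];318 222 [481  77  39] [58 61 64];318 224 [464  66  10] [78 82 86];
321 196 [497  90 137] [64 64 63];321 198 [500  92 135] [56 58 61];321 200 [499  92 129] [35 37 39];321 202 [501  94 126] [30 31 33];321 204 [497  92 116] [28 30 31];321 206 [499  94 114] [20 25 26];321 208 [499  94 108] [19 20 20];321 210 [487  86  87] [25 26 28];321 212 [494  91  90] [32 35 38];321 214 [495  93  87] [27 29 31];321 216 [481  83  62] [19 21 24];321 218 [479  83  54] [22 22 25];321 220 [478  82  47] [20 23 25];321 222 [481  85  45] [29 31 32];321 224 [461  72  12] [54 56 59];
324 196 [493  94 137] [54 57 60];324 198 [497  97 137] [60 62 65];324 200 [498  98 132] [36 39 41];324 202 [497  98 126] [29 31 32];324 204 [497  99 121] [27 27 30];324 206 [495  98 113] [23 24 26];324 208 [494  98 107] [19 21 22];324 210 [485  92  89] [22 24 26];324 212 [489  95  89] [30 32 34];324 214 [492  97  87] [26 28 30];324 216 [491  97  80] [20 21 21];324 218 [479  90  59] [27 30 31];324 220 [477  89  51] [30 32 33];324 222 [478  90  47] [35 36 37];324 224 [1043  472  810] [51 54 57];
```

View pics/s3.png

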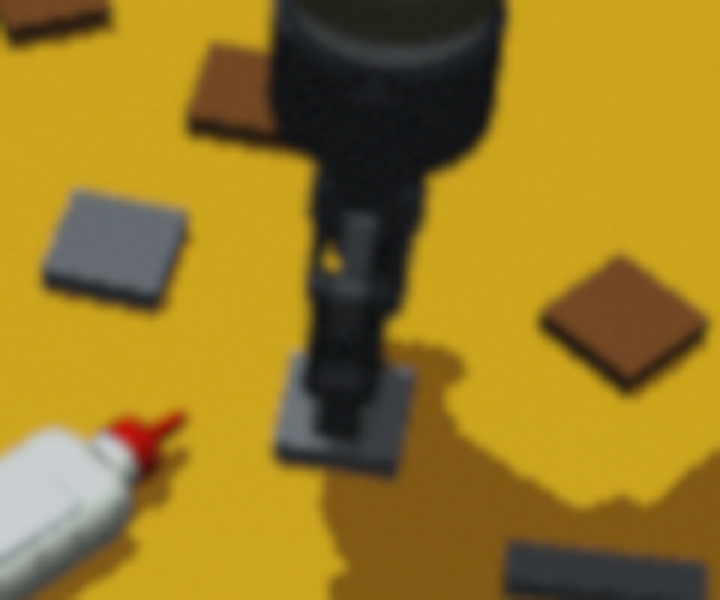

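The scene image and depth put the finger ends at about z = 38–40 mm while the TCP reads -10.6 mm, with x and y agreeing. So the true fingertips are about 40–50 mm above the reported TCP. I'll lower by that, keeping watch on the force.

>>> {"op": "carry_out", "data": {
  "steps": [
    [[0, 0, 0], [0, 0, 0.4], 60],
    [[0, 0, 0], [0, 0, 0.8], 60],
    [[0, 0, 0], [0, 0, 1.2], 60],
    [[0, 0, 0], [0, 0, 1.6], 60],
    [[0, 0, 0], [0, 0, 2.0], 60],
    [[0, 0, 0], [0, 0, 2.3], 60],
    [[0, 0, 0], [0, 0, 2.5], 60],
    [[0, 0, 0], [0, 0, 2.5], 60]
  ]
}}

```text
clock: 6.35
tcp_pos: [0.4407, 0.0596, -0.0356]
orientation: [-0.0, 0.495, 0.869, 0.0]
wrist_force: [-0.1, 0.2, 0.3]
finger_gap: 0.0651
grip_force: 0.0
```

```bash
python3 - <<'E'
from h import *
p,d,W=cloud('scene')
for x in (318,321,324):
  for y in range(214,240,2): print(x,y,np.round(W[y,x]).astype(int),p[y,x],end=';')
  print()
E
```

```text
318 214 [500  89  87] [20 21 22];318 216 [499  89  81] [18 19 20];318 218 [490  83  63] [23 24 26];318 220 [495  87  64] [30 33 35];318 222 [498  90  63] [29 30 33];318 224 [483  80  37] [25 27 29];318 226 [482  79  29] [27 29 30];318 228 [481  79  22] [29 31 31];318 230 [481  79  15] [60 46 28];318 232 [476  76   2] [125  86  25];318 234 [476  77  -3] [131  91  20];318 236 [483  82   0] [141 102  23];318 238 [488  86   1] [146 108  24];
321 214 [496  93  88] [27 29 31];321 216 [499  96  86] [20 21 24];321 218 [486  87  63] [23 25 26];321 220 [492  92  65] [29 32 34];321 222 [494  94  63] [31 34 36];321 224 [495  95  58] [20 22 24];321 226 [478  84  30] [18 21 22];321 228 [477  84  22] [20 21 24];321 230 [479  86  19] [44 35 26];321 232 [469  79  -1] [113  79  28];321 234 [474  83  -1] [130  89  22];321 236 [479  87   0] [129  89  21];321 238 [482  89  -2] [129  89  20];
324 214 [496 100  92] [22 24 24];324 216 [494  99  84] [18 19 19];324 218 [495 100  80] [19 21 22];324 220 [487  96  65] [25 26 29];324 222 [489  98  62] [28 29 32];324 224 [493 101  61] [23 25 25];324 226 [477  91  34] [37 38 39];324 228 [475  90  25] [42 45 45];324 230 [472  88  15] [56 51 46];324 232 [466  85   0] [111  79  34];324 234 [471  89   1] [129  89  20];324 236 [474  91  -1] [129  89  22];324 238 [480  96   1] [130  89  22];
```

>>> {"op": "carry_out", "data": {
  "steps": [
    [[0, 0, 0], [0, 0, 0.3], 60],
    [[0, 0, 0], [0, 0, 0.6], 60],
    [[0, 0, 0], [0, 0, 0.8], 60],
    [[0, 0, 0], [0, 0, 0.8], 90],
    [[0, 0, 0], [0, 0, 0.8], 130],
    [[0, 0, 0], [0, 0, 0.8], 140],
    [[0, 0, 0], [0, 0, 0.8], 140],
    [[0, 0, 0], [0, 0, 0.8], 140]
  ]
}}

```text
clock: 7.4
tcp_pos: [0.4429, 0.0591, -0.0404]
orientation: [0.002, 0.495, 0.869, 0.0]
wrist_force: [-6.1, -0.8, 32.4]
finger_gap: 0.0447
grip_force: 48.5
```

Gripped. The tips met the table at a reported z of about -40 mm for this gap, so the true tip height is reported + 40 mm. I'll lift.

>>> {"op": "carry_out", "data": {
  "steps": [
    [[0, 0, 0], [0, 0, -0.5], 140],
    [[0, 0, 0], [0, 0, -1.5], 140],
    [[0, 0, 0], [0, 0, -4], 140],
    [[0, 0, 0], [0, 0, -7], 140],
    [[0, 0, 0], [0, 0, -9], 140],
    [[0, 0, 0], [0, 0, -9], 140],
    [[0, 0, 0], [0, 0, -9], 140],
    [[0, 0, 0], [0, 0, -9], 140]
  ]
}}

```text
clock: 8.4
tcp_pos: [0.4397, 0.0597, 0.0454]
orientation: [-0.001, 0.495, 0.869, -0.0]
wrist_force: [-0.0, -0.4, -0.5]
finger_gap: 0.0449
grip_force: 41.1
```

```bash
python3 go.py 664,170,50,-4.4 664,170,-33,-4.4;python3 - <<'E'
from h import *
p,d=env.read_camera('scene')
cv2.imwrite('pics/s4.png',cv2.resize(p[120:280,240:400],(600,600),interpolation=cv2.INTER_CUBIC)[:,:,::-1])
E
```

```text
tcp [439.7  59.7  45.4] psi 120.6 j6 0.99 t 8.4 gap 44.9 F [-0.  -0.4 -0.5]
shift cm [-1.94 24.91 -0.51] turn z 35.0
shift cm [-1.95 24.93  7.79] turn z 35.0
```

View pics/s4.png

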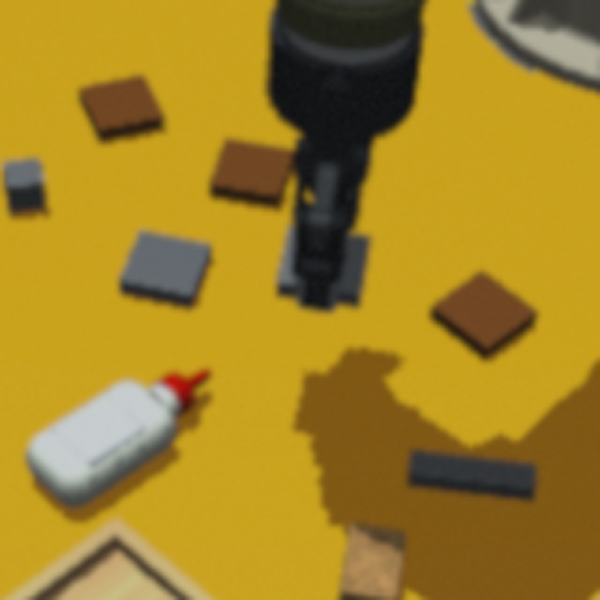

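The chip is held between the fingers and clear of the table at (320,265). Now to carry it to the tray.

>>> {"op": "carry_out", "data": {
  "steps": [
    [[0, 0, 5], [-0.3, 3, -0.5], 140],
    [[0, 0, 11], [-0.6, 7, -0.5], 140],
    [[0, 0, 18], [-0.9, 11, -0.5], 140],
    [[0, 0, 25], [-1.2, 15, -0.5], 140],
    [[0, 0, 32], [-1.5, 19, -0.5], 140],
    [[0, 0, 35], [-1.8, 23, -0.5], 140],
    [[0, 0, 35], [-1.9, 24.9, -0.5], 140],
    [[0, 0, 35], [-1.9, 24.9, -0.5], 140]
  ]
}}

```text
clock: 9.45
tcp_pos: [0.665, 0.1707, 0.0498]
orientation: [-0.0, 0.733, 0.68, -0.001]
wrist_force: [-0.5, -0.2, -1.2]
finger_gap: 0.0452
grip_force: 41.1
```

```bash
python3 go.py 664,170,-33,-4.4
```

```text
tcp [665.  170.7  49.8] psi 85.7 j6 1.78 t 9.45 gap 45.2 F [-0.5 -0.2 -1.2]
shift cm [-0.07 -0.08  8.28] turn z 0.1
```

>>> {"op": "carry_out", "data": {
  "steps": [
    [[0, 0, 0], [0, -0.1, 3], 140],
    [[0, 0, 0], [0, -0.1, 5], 140],
    [[0, 0, 0], [0, -0.1, 6.5], 140],
    [[0, 0, 0], [0, -0.1, 7.4], 140],
    [[0, 0, 0], [0, -0.1, 7.9], 140],
    [[0, 0, 0], [0, -0.1, 8.2], 140],
    [[0, 0, 0], [0, -0.1, 8.3], 140],
    [[0, 0, 0], [0, -0.1, 8.3], 140]
  ]
}}

```text
clock: 10.45
tcp_pos: [0.664, 0.1704, -0.0311]
orientation: [0.0, 0.733, 0.68, 0.0]
wrist_force: [0.3, -1.3, -0.8]
finger_gap: 0.0453
grip_force: 41.2
```

>>> {"op": "carry_out", "data": {
  "steps": [
    [[0, 0, 0], [0, 0, 0.1], 140],
    [[0, 0, 0], [0, 0, 0.2], 140],
    [[0, 0, 0], [0, 0, 0.25], 140],
    [[0, 0, 0], [0, 0, 0.25], 140],
    [[0, 0, 0], [0, 0, 0.25], 140],
    [[0, 0, 0], [0, 0, 0.25], 140],
    [[0, 0, 0], [0, 0, 0.25], 140],
    [[0, 0, 0], [0, 0, 0.25], 140]
  ]
}}

```text
clock: 11.45
tcp_pos: [0.6641, 0.1704, -0.0321]
orientation: [0.0, 0.733, 0.68, 0.001]
wrist_force: [-3.0, -0.2, 8.7]
finger_gap: 0.0449
grip_force: 45.7
```

Contact with the floor at 8.7 N. Open slightly, then rise.

>>> {"op": "carry_out", "data": {
  "steps": [
    [[0, 0, 0], [0, 0, -0.1], 100],
    [[0, 0, 0], [0, 0, -0.1], 95],
    [[0, 0, 0], [0, 0, -0.1], 95],
    [[0, 0, 0], [0, 0, -0.5], 95],
    [[0, 0, 0], [0, 0, -2], 90],
    [[0, 0, 0], [0, 0, -5], 70],
    [[0, 0, 0], [0, 0, -8], 60],
    [[0, 0, 0], [0, 0, -10], 60]
  ]
}}

```text
clock: 12.45
tcp_pos: [0.6649, 0.1705, 0.0692]
orientation: [0.001, 0.733, 0.68, 0.001]
wrist_force: [0.5, 0.2, -0.7]
finger_gap: 0.0654
grip_force: 0.0
```

```bash
python3 go.py 435,-57.5,50,26.6 435,-57.5,-10,26.6
```

```text
tcp [664.9 170.5  69.2] psi 85.6 j6 1.78 t 12.45 gap 65.4 F [ 0.5  0.2 -0.7]
shift cm [-24.48 -21.2    1.83] turn z -31.0
shift cm [-24.48 -21.22   7.83] turn z -31.0
```

>>> {"op": "carry_out", "data": {
  "steps": [
    [[0, 0, -10], [-4, -3.5, 0], 60],
    [[0, 0, -20], [-8, -7, 0], 60],
    [[0, 0, -31], [-12, -10.4, 0], 60],
    [[0, 0, -31], [-16, -13.9, 0], 60],
    [[0, 0, -31], [-20, -17.3, 0], 60],
    [[0, 0, -31], [-24, -20.8, 1], 60],
    [[0, 0, -31], [-24.5, -21.2, 4], 60],
    [[0, 0, -31], [-24.5, -21.2, 7], 60]
  ]
}}

```text
clock: 13.45
tcp_pos: [0.4344, -0.0592, -0.003]
orientation: [0.002, 0.526, 0.85, 0.0]
wrist_force: [0.7, 0.1, 0.3]
finger_gap: 0.0656
grip_force: 0.0
```

```bash
python3 go.py 435,-57.5,-39,26.6;python3 - <<'E'
from h import *
p,d=env.read_camera('scene')
a=cv2.resize(p[130:250,220:340],(400,400),interpolation=cv2.INTER_CUBIC);b=cv2.resize(p[255:375,195:335],(400,343))
cv2.imwrite('pics/s5.png',np.hstack([a[:343],b])[:,:,::-1])
E
```

```text
tcp [434.4 -59.2  -3. ] psi 116.5 j6 0.79 t 13.45 gap 65.6 F [0.7 0.1 0.3]
shift cm [0.13 0.11 3.6 ] turn z -0.1
```

View pics/s5.png

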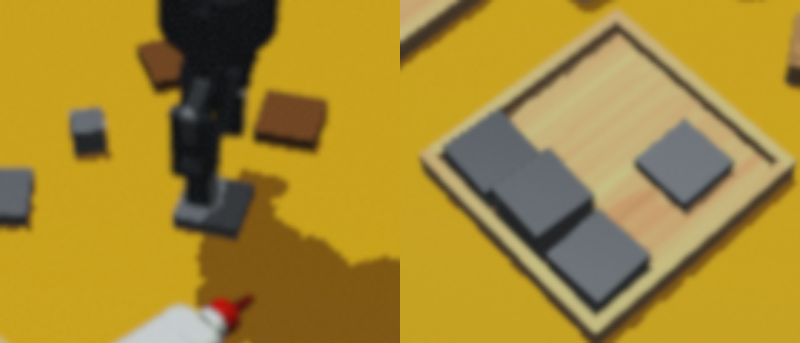

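Square A lies flat on the free floor at (683,165), aligned with the tray. The gripper is over square B at (212,205) on the left. I'll lower and grip.

>>> {"op": "carry_out", "data": {
  "steps": [
    [[0, 0, 0], [0.1, 0.1, 2], 60],
    [[0, 0, 0], [0.1, 0.1, 3], 60],
    [[0, 0, 0], [0.1, 0.1, 3.6], 60],
    [[0, 0, 0], [0.1, 0.1, 3.6], 60],
    [[0, 0, 0], [0.1, 0.1, 3.6], 100],
    [[0, 0, 0], [0.1, 0.1, 3.6], 140],
    [[0, 0, 0], [0.1, 0.1, 3.6], 140],
    [[0, 0, 0], [0.1, 0.1, 3.6], 140]
  ]
}}

```text
clock: 14.5
tcp_pos: [0.4348, -0.0567, -0.0392]
orientation: [0.001, 0.525, 0.851, 0.0]
wrist_force: [-1.2, 0.2, 6.3]
finger_gap: 0.045
grip_force: 41.3
```

>>> {"op": "carry_out", "data": {
  "steps": [
    [[0, 0, 0], [0, 0, -0.5], 140],
    [[0, 0, 0], [0, 0, -1.5], 140],
    [[0, 0, 0], [0, 0, -4], 140],
    [[0, 0, 0], [0, 0, -7], 140],
    [[0, 0, 0], [0, 0, -9], 140],
    [[0, 0, 0], [0, 0, -9], 140],
    [[0, 0, 0], [0, 0, -9], 140],
    [[0, 0, 0], [0, 0, -9], 140]
  ]
}}

```text
clock: 15.5
tcp_pos: [0.4332, -0.0563, 0.049]
orientation: [-0.001, 0.525, 0.851, -0.0]
wrist_force: [-0.7, -0.2, -0.4]
finger_gap: 0.0449
grip_force: 41.0
```

```bash
python3 go.py 659,102,50,-4.4
```

```text
tcp [433.2 -56.3  49. ] psi 116.6 j6 0.79 t 15.5 gap 44.9 F [-0.7 -0.2 -0.4]
shift cm [ 4.02 27.27 -0.13] turn z 31.0
```

>>> {"op": "carry_out", "data": {
  "steps": [
    [[0, 0, 5], [0.5, 3.4, 0], 140],
    [[0, 0, 11], [1.2, 8, 0], 140],
    [[0, 0, 18], [1.8, 12.5, 0], 140],
    [[0, 0, 25], [2.5, 17, 0], 140],
    [[0, 0, 31], [3.2, 21.5, 0], 140],
    [[0, 0, 31], [3.8, 25.5, 0], 140],
    [[0, 0, 31], [4, 27.3, 0], 140],
    [[0, 0, 31], [4, 27.3, 0], 140]
  ]
}}

```text
clock: 16.5
tcp_pos: [0.6603, 0.1024, 0.0481]
orientation: [-0.001, 0.733, 0.68, -0.001]
wrist_force: [0.5, -0.2, 0.2]
finger_gap: 0.0449
grip_force: 41.0
```

```bash
python3 go.py 659,102,-33,-4.4
```

```text
tcp [660.3 102.4  48.1] psi 85.7 j6 1.68 t 16.5 gap 44.9 F [ 0.5 -0.2  0.2]
shift cm [-0.05 -0.11  8.11] turn z 0.1
```

>>> {"op": "carry_out", "data": {
  "steps": [
    [[0, 0, 0], [0, -0.1, 3], 140],
    [[0, 0, 0], [0, -0.1, 5], 140],
    [[0, 0, 0], [0, -0.1, 6.5], 140],
    [[0, 0, 0], [0, -0.1, 7.4], 140],
    [[0, 0, 0], [0, -0.1, 7.8], 140],
    [[0, 0, 0], [0, -0.1, 8.0], 140],
    [[0, 0, 0], [0, -0.1, 8.2], 140],
    [[0, 0, 0], [0, -0.1, 8.2], 140]
  ]
}}

```text
clock: 17.5
tcp_pos: [0.6598, 0.1017, -0.0312]
orientation: [0.0, 0.733, 0.68, 0.001]
wrist_force: [-0.1, -0.2, 2.9]
finger_gap: 0.0451
grip_force: 41.3
```

>>> {"op": "carry_out", "data": {
  "steps": [
    [[0, 0, 0], [0, 0, 0.1], 140],
    [[0, 0, 0], [0, 0, 0.2], 140],
    [[0, 0, 0], [0, 0, 0.2], 140],
    [[0, 0, 0], [0, 0, 0.1], 100],
    [[0, 0, 0], [0, 0, 0.1], 95],
    [[0, 0, 0], [0, 0, 0], 95],
    [[0, 0, 0], [0, 0, -0.5], 95],
    [[0, 0, 0], [0, 0, -2], 95]
  ]
}}

```text
clock: 18.5
tcp_pos: [0.6583, 0.1017, -0.0123]
orientation: [-0.001, 0.733, 0.68, -0.001]
wrist_force: [0.4, 0.4, 1.0]
finger_gap: 0.0532
grip_force: 0.0
```

>>> {"op": "carry_out", "data": {
  "steps": [
    [[0, 0, 0], [0, 0, -3], 100],
    [[0, 0, 0], [0, 0, -6], 130],
    [[0, 0, 0], [0, 0, -8], 130],
    [[0, 0, 0], [0, 0, -8], 130],
    [[0, 0, 0], [0, 0, -8], 130],
    [[0, 0, 0], [0, 0, -8], 130],
    [[0, 0, 0], [0, 0, -8], 130],
    [[0, 0, 0], [0, 0, -8], 130]
  ]
}}

```text
clock: 19.5
tcp_pos: [0.6589, 0.1017, 0.0674]
orientation: [-0.0, 0.733, 0.68, -0.0]
wrist_force: [-0.0, 0.2, 0.0]
finger_gap: 0.0419
grip_force: 0.0
```

```bash
python3 go.py 443.5,-168.5,50,45.2 443.5,-168.5,50,-44.8 
```

```text
tcp [658.9 101.7  67.4] psi 85.6 j6 1.68 t 19.5 gap 41.9 F [-0.   0.2  0. ]
shift cm [-28.58 -19.43   1.76] turn z -49.6
shift cm [-28.58 -19.43   1.76] turn z 40.4
```

>>> {"op": "carry_out", "data": {
  "steps": [
    [[0, 0, 10], [-4.3, -2.9, 0], 130],
    [[0, 0, 20], [-8.6, -5.8, 0], 130],
    [[0, 0, 30], [-13, -8.8, 0], 130],
    [[0, 0, 40], [-17.3, -11.8, 0], 130],
    [[0, 0, 40], [-21.6, -14.7, 0], 130],
    [[0, 0, 40], [-26, -17.7, 1], 130],
    [[0, 0, 40], [-28.6, -19.4, 3], 130],
    [[0, 0, 40], [-28.6, -19.4, 4], 130]
  ]
}}

```text
clock: 20.5
tcp_pos: [0.4425, -0.1699, 0.0273]
orientation: [-0.0, 0.922, 0.386, -0.0]
wrist_force: [0.2, 0.1, 0.7]
finger_gap: 0.0418
grip_force: 0.0
```

```bash
python3 go.py 443.5,-168.5,-31,-44.8;python3 - <<'E'
from h import *
p,d=env.read_camera('scene')
a=cv2.resize(p[100:220,190:310],(400,400),interpolation=cv2.INTER_CUBIC);b=cv2.resize(p[255:375,195:335],(400,343))
cv2.imwrite('pics/s6.png',np.hstack([a[:343],b])[:,:,::-1])
E
```

```text
tcp [ 442.5 -169.9   27.3] psi 45.4 j6 1.81 t 20.5 gap 41.8 F [0.2 0.1 0.7]
shift cm [ 0.17 -0.02  5.83] turn z 0.2
```

View pics/s6.png

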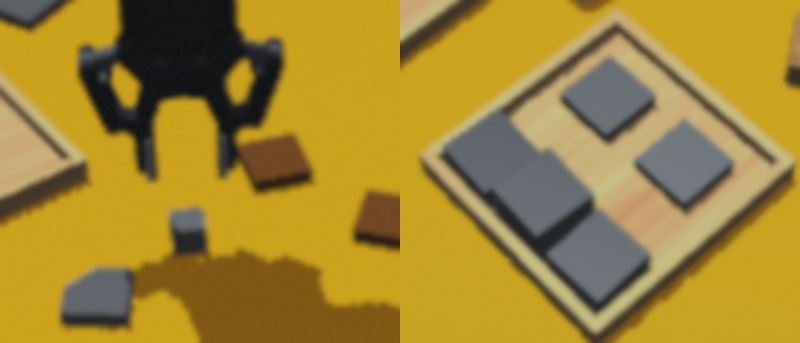

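Both squares lie flat side by side in the tray, at (608,97) and (683,165). The open fingers, at (150,175) and (225,170), are centred over the block at (188,230).

>>> {"op": "carry_out", "data": {
  "steps": [
    [[0, 0, 0], [0.1, 0, 2], 130],
    [[0, 0, 0], [0.1, 0, 4], 130],
    [[0, 0, 0], [0.1, 0, 5.2], 130],
    [[0, 0, 0], [0.1, 0, 5.8], 130],
    [[0, 0, 0], [0.1, 0, 5.8], 150],
    [[0, 0, 0], [0.1, 0, 5.8], 200],
    [[0, 0, 0], [0.1, 0, 5.8], 220],
    [[0, 0, 0], [0.1, 0, 5.8], 220]
  ]
}}

```text
clock: 21.55
tcp_pos: [0.4454, -0.1683, -0.0294]
orientation: [0.0, 0.922, 0.388, 0.001]
wrist_force: [0.3, 0.4, 4.2]
finger_gap: 0.0233
grip_force: 39.0
```

```bash
python3 go.py 672,-117,50,-3.4
```

```text
tcp [ 445.4 -168.3  -29.4] psi 45.6 j6 1.81 t 21.55 gap 23.3 F [0.3 0.4 4.2]
shift cm [19.52 12.62 -7.91] turn z -41.0
```

>>> {"op": "carry_out", "data": {
  "steps": [
    [[0, 0, 0], [0, 0, -1], 220],
    [[0, 0, 0], [0, 0, -4], 220],
    [[0, 0, -8], [1.5, 1, -8], 220],
    [[0, 0, -16], [5.5, 3.5, -8], 220],
    [[0, 0, -24], [9.5, 6.1, -8], 220],
    [[0, 0, -32], [13.5, 8.7, -8], 220],
    [[0, 0, -41], [17.5, 11.3, -8], 220],
    [[0, 0, -41], [19.5, 12.6, -8], 220]
  ]
}}

```text
clock: 22.55
tcp_pos: [0.6733, -0.116, 0.0501]
orientation: [0.0, 0.727, 0.687, 0.0]
wrist_force: [-0.9, 0.3, -0.8]
finger_gap: 0.0233
grip_force: 38.8
```

```bash
python3 go.py 672,-117,-23,-3.4
```

```text
tcp [ 673.3 -116.    50.1] psi 86.8 j6 1.34 t 22.55 gap 23.3 F [-0.9  0.3 -0.8]
shift cm [-0.11 -0.13  7.31] turn z 0.2
```

>>> {"op": "carry_out", "data": {
  "steps": [
    [[0, 0, 0], [-0.1, -0.1, 3], 220],
    [[0, 0, 0], [-0.1, -0.1, 5], 220],
    [[0, 0, 0], [-0.1, -0.1, 6.3], 220],
    [[0, 0, 0], [-0.1, -0.1, 6.9], 220],
    [[0, 0, 0], [-0.1, -0.1, 7.2], 220],
    [[0, 0, 0], [-0.1, -0.1, 7.4], 220],
    [[0, 0, 0], [-0.1, -0.1, 7.5], 220],
    [[0, 0, 0], [-0.1, -0.1, 7.5], 220]
  ]
}}

```text
clock: 23.55
tcp_pos: [0.6704, -0.1178, -0.0214]
orientation: [0.001, 0.728, 0.686, 0.0]
wrist_force: [-7.5, 0.9, 12.9]
finger_gap: 0.0231
grip_force: 40.2
```

>>> {"op": "carry_out", "data": {
  "steps": [
    [[0, 0, 0], [0, 0, -0.1], 175],
    [[0, 0, 0], [0, 0, -0.1], 150],
    [[0, 0, 0], [0, 0, -0.1], 150],
    [[0, 0, 0], [0, 0, -0.5], 150],
    [[0, 0, 0], [0, 0, -2], 150],
    [[0, 0, 0], [0, 0, -5], 150],
    [[0, 0, 0], [0, 0, -8], 150],
    [[0, 0, 0], [0, 0, -9], 150]
  ]
}}

```text
clock: 24.55
tcp_pos: [0.672, -0.1182, 0.0684]
orientation: [0.002, 0.727, 0.686, 0.001]
wrist_force: [0.1, -0.3, 0.1]
finger_gap: 0.0351
grip_force: 0.0
```

```bash
python3 go.py 442,175,50,33.6
```

```text
tcp [ 672.  -118.2   68.4] psi 86.6 j6 1.34 t 24.55 gap 35.1 F [ 0.1 -0.3  0.1]
shift cm [ 27.92 -24.69   1.69] turn z -37.0
```

>>> {"op": "carry_out", "data": {
  "steps": [
    [[0, 0, -9], [4, -3.5, 0], 150],
    [[0, 0, -18], [8.5, -7.5, 0], 150],
    [[0, 0, -27], [13, -11.5, 0], 150],
    [[0, 0, -37], [17.5, -15.4, 0], 150],
    [[0, 0, -37], [22, -19.4, 0], 150],
    [[0, 0, -37], [26, -23, 0], 150],
    [[0, 0, -37], [27.9, -24.7, 2], 150],
    [[0, 0, -37], [27.9, -24.7, 5], 150]
  ]
}}

```text
clock: 25.55
tcp_pos: [0.4391, 0.1771, 0.0152]
orientation: [0.001, 0.471, 0.882, 0.001]
wrist_force: [0.3, 0.9, 0.3]
finger_gap: 0.0352
grip_force: 0.0
```

```bash
python3 go.py 442,175,-34,33.6;python3 - <<'E'
from h import *
p,d=env.read_camera('scene')
a=cv2.resize(p[170:290,310:430],(400,400),interpolation=cv2.INTER_CUBIC);b=cv2.resize(p[190:310,105:245],(400,343))
cv2.imwrite('pics/s7.png',np.hstack([a[:343],b])[:,:,::-1])
E
```

```text
tcp [439.1 177.1  15.2] psi 123.8 j6 1.19 t 25.55 gap 35.2 F [0.3 0.9 0.3]
shift cm [-0.33  0.12  4.92] turn z 0.2
```

View pics/s7.png

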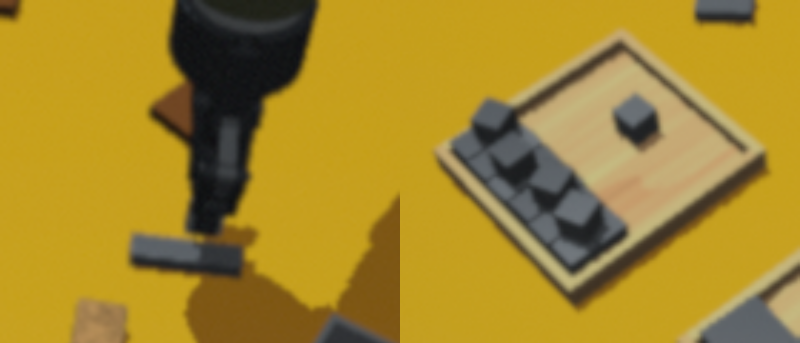

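The block sits on the free floor at (636,120). The fingers are over the strip (187,253). Grip the strip.

>>> {"op": "carry_out", "data": {
  "steps": [
    [[0, 0, 0], [-0.3, 0.1, 2], 150],
    [[0, 0, 0], [-0.3, 0.1, 3.6], 150],
    [[0, 0, 0], [-0.3, 0.1, 4.6], 150],
    [[0, 0, 0], [-0.3, 0.1, 4.9], 150],
    [[0, 0, 0], [-0.3, 0.1, 4.9], 170],
    [[0, 0, 0], [-0.3, 0.1, 4.9], 220],
    [[0, 0, 0], [-0.3, 0.1, 4.9], 230],
    [[0, 0, 0], [-0.3, 0.1, 4.9], 230]
  ]
}}

```text
clock: 26.6
tcp_pos: [0.4431, 0.1735, -0.0333]
orientation: [0.001, 0.472, 0.881, 0.0]
wrist_force: [-0.2, -0.0, 6.1]
finger_gap: 0.0166
grip_force: 39.8
```

>>> {"op": "carry_out", "data": {
  "steps": [
    [[0, 0, 0], [0, 0, 0], 230],
    [[0, 0, 0], [0, 0, -0.5], 230],
    [[0, 0, 0], [0, 0, -2], 230],
    [[0, 0, 0], [0, 0, -5], 230],
    [[0, 0, 0], [0, 0, -9], 230],
    [[0, 0, 0], [0, 0, -9], 230],
    [[0, 0, 0], [0, 0, -9], 230],
    [[0, 0, 0], [0, 0, -9], 230]
  ]
}}

```text
clock: 27.6
tcp_pos: [0.4411, 0.1731, 0.0547]
orientation: [-0.001, 0.472, 0.881, -0.001]
wrist_force: [0.7, -0.4, -0.8]
finger_gap: 0.0168
grip_force: 39.2
```

```bash
python3 go.py 477,-371,50,-11.6
```

```text
tcp [441.1 173.1  54.7] psi 123.6 j6 1.19 t 27.6 gap 16.8 F [ 0.7 -0.4 -0.8]
shift cm [-47.29 -27.16   0.49] turn z 45.2
```

>>> {"op": "carry_out", "data": {
  "steps": [
    [[0, 0, 3], [-2.6, -1.5, 0], 230],
    [[0, 0, 8], [-6.5, -3.7, 0], 230],
    [[0, 0, 14], [-11, -6.3, 0], 230],
    [[0, 0, 20], [-15.5, -8.9, 0], 230],
    [[0, 0, 26], [-20, -11.5, 0], 230],
    [[0, 0, 32], [-24.5, -14.1, 0], 230],
    [[0, 0, 38], [-29, -16.7, 0], 230],
    [[0, 0, 45], [-33.5, -19.2, 0], 230]
  ]
}}

```text
clock: 28.6
tcp_pos: [0.4672, -0.2131, 0.0547]
orientation: [-0.001, 0.775, 0.632, -0.0]
wrist_force: [1.6, 0.1, -0.7]
finger_gap: 0.0164
grip_force: 39.2
```

```bash
python3 go.py 477,-371,50,-11.6
```

```text
tcp [ 467.2 -213.1   54.7] psi 78.4 j6 1.19 t 28.6 gap 16.4 F [ 1.6  0.1 -0.7]
shift cm [-15.27   4.13   0.45] turn z 0.0
```

>>> {"op": "carry_out", "data": {
  "steps": [
    [[0, 0, 0], [-4, 1.1, 0], 230],
    [[0, 0, 0], [-8, 2.2, 0], 230],
    [[0, 0, 0], [-12, 3.3, 0], 230],
    [[0, 0, 0], [-14.5, 4, 0], 230],
    [[0, 0, 0], [-15.3, 4.1, 1], 230],
    [[0, 0, 0], [-15.3, 4.1, 3], 230],
    [[0, 0, 0], [-15.3, 4.1, 4], 230],
    [[0, 0, 0], [-15.3, 4.1, 4], 230]
  ]
}}

```text
clock: 29.6
tcp_pos: [0.4772, -0.3681, 0.0144]
orientation: [-0.002, 0.773, 0.634, -0.0]
wrist_force: [-0.1, 0.6, 0.9]
finger_gap: 0.0166
grip_force: 39.2
```

```bash
python3 go.py 477,-371,-27,-11.6;python3 - <<'E'
from h import *
ims=[]
p,d=env.read_camera('scene')
a=cv2.resize(p[85:195,105:235],(400,338),interpolation=cv2.INTER_CUBIC)
p,d=env.read_camera('top');b=cv2.resize(p[155:265,365:495],(400,338),interpolation=cv2.INTER_CUBIC)
cv2.imwrite('pics/s8.png',np.hstack([a,b])[:,:,::-1])
E
```

```text
tcp [ 477.2 -368.1   14.4] psi 78.7 j6 0.98 t 29.6 gap 16.6 F [-0.1  0.6  0.9]
shift cm [-0.3   0.05  4.14] turn z 0.3
```

View pics/s8.png

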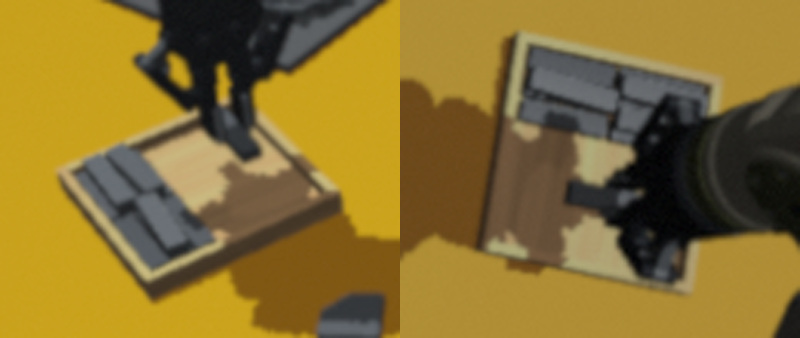

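The strip is held over the free floor, parallel to the stock strips: left view (238,135), top view (600,195). Lower it.

>>> {"op": "carry_out", "data": {
  "steps": [
    [[0, 0, 0], [-0.3, 0, 1.5], 230],
    [[0, 0, 0], [-0.3, 0, 2.6], 230],
    [[0, 0, 0], [-0.3, 0, 3.3], 230],
    [[0, 0, 0], [-0.3, 0, 3.7], 230],
    [[0, 0, 0], [-0.3, 0, 4], 230],
    [[0, 0, 0], [-0.3, 0, 4.1], 230],
    [[0, 0, 0], [-0.3, 0, 4.2], 230],
    [[0, 0, 0], [-0.3, 0, 4.2], 230]
  ]
}}

```text
clock: 30.7
tcp_pos: [0.4778, -0.373, -0.0253]
orientation: [0.0, 0.774, 0.634, 0.0]
wrist_force: [-1.6, 0.8, 4.5]
finger_gap: 0.0166
grip_force: 39.7
```

>>> {"op": "carry_out", "data": {
  "steps": [
    [[0, 0, 0], [0, 0, 0.1], 230],
    [[0, 0, 0], [0, 0, 0], 200],
    [[0, 0, 0], [0, 0, 0], 180],
    [[0, 0, 0], [0, 0, 0], 180],
    [[0, 0, 0], [0, 0, -0.5], 180],
    [[0, 0, 0], [0, 0, -3], 180],
    [[0, 0, 0], [0, 0, -6], 120],
    [[0, 0, 0], [0, 0, -8], 60]
  ]
}}

```text
clock: 31.7
tcp_pos: [0.4781, -0.3734, 0.0557]
orientation: [0.001, 0.774, 0.634, 0.0]
wrist_force: [0.1, -0.6, 0.1]
finger_gap: 0.0607
grip_force: 0.0
```

```bash
python3 go.py 528,-174,40,40.5 528,-174,40,-49.5
```

```text
tcp [ 478.1 -373.4   55.7] psi 78.6 j6 0.97 t 31.7 gap 60.7 F [ 0.1 -0.6  0.1]
shift cm [20.53  0.96  1.55] turn z -51.9
shift cm [20.53  0.96  1.55] turn z 38.1
```

>>> {"op": "carry_out", "data": {
  "steps": [
    [[0, 0, -10], [3.3, 0, 0], 60],
    [[0, 0, -20], [6.6, 0.1, 0], 60],
    [[0, 0, -30], [10, 0.2, 0], 60],
    [[0, 0, -40], [13.3, 0.3, 0], 60],
    [[0, 0, -50], [16.6, 0.4, 0], 60],
    [[0, 0, -52], [20, 0.5, 0], 60],
    [[0, 0, -52], [21, 0.5, 1], 60],
    [[0, 0, -52], [21, 0.5, 2], 60]
  ]
}}

```text
clock: 32.7
tcp_pos: [0.524, -0.1677, 0.0335]
orientation: [0.0, 0.417, 0.909, -0.0]
wrist_force: [-0.2, 0.1, -0.3]
finger_gap: 0.065
grip_force: 0.0
```

```bash
python3 go.py 522,-165.5,-38.5,40.5
```

```text
tcp [ 524.  -167.7   33.5] psi 130.7 j6 0.41 t 32.7 gap 65.0 F [-0.2  0.1 -0.3]
shift cm [ 0.3 -0.   7.2] turn z 0.2
```

>>> {"op": "carry_out", "data": {
  "steps": [
    [[0, 0, 0], [0.3, 0, 3], 60],
    [[0, 0, 0], [0.3, 0, 5], 60],
    [[0, 0, 0], [0.3, 0, 6.5], 60],
    [[0, 0, 0], [0.3, 0, 7.2], 60],
    [[0, 0, 0], [0.3, 0, 7.2], 60],
    [[0, 0, 0], [0.3, 0, 7.2], 100],
    [[0, 0, 0], [0.3, 0, 7.2], 140],
    [[0, 0, 0], [0.3, 0, 7.2], 140]
  ]
}}

```text
clock: 33.7
tcp_pos: [0.5228, -0.1661, -0.037]
orientation: [0.001, 0.417, 0.909, -0.0]
wrist_force: [0.2, 0.2, 4.3]
finger_gap: 0.0447
grip_force: 41.5
```

>>> {"op": "carry_out", "data": {
  "steps": [
    [[0, 0, 0], [0, 0, 0], 140],
    [[0, 0, 0], [0, 0, 0], 140],
    [[0, 0, 0], [0, 0, -0.5], 140],
    [[0, 0, 0], [0, 0, -2], 140],
    [[0, 0, 0], [0, 0, -5], 140],
    [[0, 0, 0], [0, 0, -9], 140],
    [[0, 0, 0], [0, 0, -11], 140],
    [[0, 0, 0], [0, 0, -11], 140]
  ]
}}

```text
clock: 34.7
tcp_pos: [0.5235, -0.1664, 0.0744]
orientation: [0.002, 0.417, 0.909, 0.0]
wrist_force: [0.0, -0.0, -0.7]
finger_gap: 0.0445
grip_force: 41.0
```

```bash
python3 go.py 512,359,70,8
```

```text
tcp [ 523.5 -166.4   74.4] psi 130.6 j6 0.41 t 34.7 gap 44.5 F [ 0.  -0.  -0.7]
shift cm [40.61 33.35  0.34] turn z 32.6
```

>>> {"op": "carry_out", "data": {
  "steps": [
    [[0, 0, 4], [3, 2.5, 0], 140],
    [[0, 0, 8], [7, 5.8, 0], 140],
    [[0, 0, 12], [11, 9, 0], 140],
    [[0, 0, 16], [15, 12.3, 0], 140],
    [[0, 0, 20], [19, 15.6, 0], 140],
    [[0, 0, 24], [23, 18.9, 0], 140],
    [[0, 0, 28], [27, 22.2, 0], 140],
    [[0, 0, 32], [31, 25.5, 0], 140]
  ]
}}

```text
clock: 35.7
tcp_pos: [0.5124, 0.2371, 0.0708]
orientation: [-0.0, 0.653, 0.758, -0.001]
wrist_force: [1.1, -0.9, -0.0]
finger_gap: 0.0447
grip_force: 41.0
```

```bash
python3 go.py 512,359,70,8 512,359,-10,8
```

```text
tcp [512.4 237.1  70.8] psi 98.5 j6 1.71 t 35.7 gap 44.7 F [ 1.1 -0.9 -0. ]
shift cm [12.06  1.77  0.07] turn z 0.5
shift cm [12.07  1.78  8.07] turn z 0.5
```

>>> {"op": "carry_out", "data": {
  "steps": [
    [[0, 0, 0], [4, 0.6, 0], 140],
    [[0, 0, 0], [8, 1.2, 0], 140],
    [[0, 0, 0], [11, 1.6, 0], 140],
    [[0, 0, 0], [12, 1.8, 1], 140],
    [[0, 0, 0], [12, 1.8, 3], 140],
    [[0, 0, 0], [12, 1.8, 5], 140],
    [[0, 0, 0], [12, 1.8, 6], 140],
    [[0, 0, 0], [12, 1.8, 6], 140]
  ]
}}

```text
clock: 36.7
tcp_pos: [0.5123, 0.3558, 0.0106]
orientation: [-0.0, 0.652, 0.758, -0.001]
wrist_force: [-0.1, 0.5, 0.1]
finger_gap: 0.0447
grip_force: 41.0
```

>>> {"op": "carry_out", "data": {
  "steps": [
    [[0, 0, 0], [0, 0, 0.8], 140],
    [[0, 0, 0], [0, 0, 1.6], 140],
    [[0, 0, 0], [0, 0, 2.4], 140],
    [[0, 0, 0], [0, 0, 2.8], 140],
    [[0, 0, 0], [0, 0, 3], 140],
    [[0, 0, 0], [0, 0, 3], 140],
    [[0, 0, 0], [0, 0, 3], 140],
    [[0, 0, 0], [0, 0, 3], 140]
  ]
}}

```text
clock: 37.7
tcp_pos: [0.5135, 0.3571, -0.0177]
orientation: [0.0, 0.652, 0.758, 0.0]
wrist_force: [1.0, -0.1, -0.4]
finger_gap: 0.0446
grip_force: 41.0
```

>>> {"op": "carry_out", "data": {
  "steps": [
    [[0, 0, 0], [0, 0, 0.3], 140],
    [[0, 0, 0], [0, 0, 0.5], 140],
    [[0, 0, 0], [0, 0, 0.5], 100],
    [[0, 0, 0], [0, 0, 0.5], 80],
    [[0, 0, 0], [0, 0, 0.5], 70],
    [[0, 0, 0], [0, 0, 0], 70],
    [[0, 0, 0], [0, 0, -3], 70],
    [[0, 0, 0], [0, 0, -6], 70]
  ]
}}

```text
clock: 38.7
tcp_pos: [0.513, 0.3568, 0.0427]
orientation: [-0.0, 0.652, 0.758, -0.0]
wrist_force: [0.9, 0.1, 0.4]
finger_gap: 0.062
grip_force: 0.0
```

```bash
python3 go.py 330,460,110,8
```

```text
tcp [513.  356.8  42.7] psi 98.6 j6 1.9 t 38.7 gap 62.0 F [0.9 0.1 0.4]
shift cm [ 12.95 -16.54  -6.72] turn z 0.6
```

>>> {"op": "carry_out", "data": {
  "steps": [
    [[0, 0, 0], [0, 0, -4], 70],
    [[0, 0, 0], [1, -1.5, -7], 70],
    [[0, 0, 0], [3, -4, -7], 70],
    [[0, 0, 0], [6, -7.5, -7], 70],
    [[0, 0, 0], [9, -11, -7], 70],
    [[0, 0, 0], [12, -14.5, -7], 70],
    [[0, 0, 0], [13, -16.5, -7], 70],
    [[0, 0, 0], [13, -16.5, -7], 70]
  ]
}}

```text
clock: 39.7
tcp_pos: [0.3294, 0.4609, 0.1123]
orientation: [0.0, 0.651, 0.759, 0.0]
wrist_force: [0.5, 0.2, 0.6]
finger_gap: 0.0624
grip_force: 0.0
```

```bash
python3 - <<'E'
from h import *
p,d=env.read_camera('scene')
cv2.imwrite('pics/s9.png',cv2.resize(p[100:385,100:500],(800,570),interpolation=cv2.INTER_CUBIC)[:,:,::-1])
p,d=env.read_camera('top'); cv2.imwrite('pics/t9.png',cv2.resize(p[80:255,70:480],(800,341),interpolation=cv2.INTER_CUBIC)[:,:,::-1])
hsv=cv2.cvtColor(p,cv2.COLOR_RGB2HSV);m=comp(hsv[:,:,1]<110,(268,185));P,r=rect('top',m,.015);print(r)
E
```

```text
((564.004638671875, 11.308876037597656), (47.22471237182617, 89.73503112792969), 83.04325866699219)
```

View pics/s9.png

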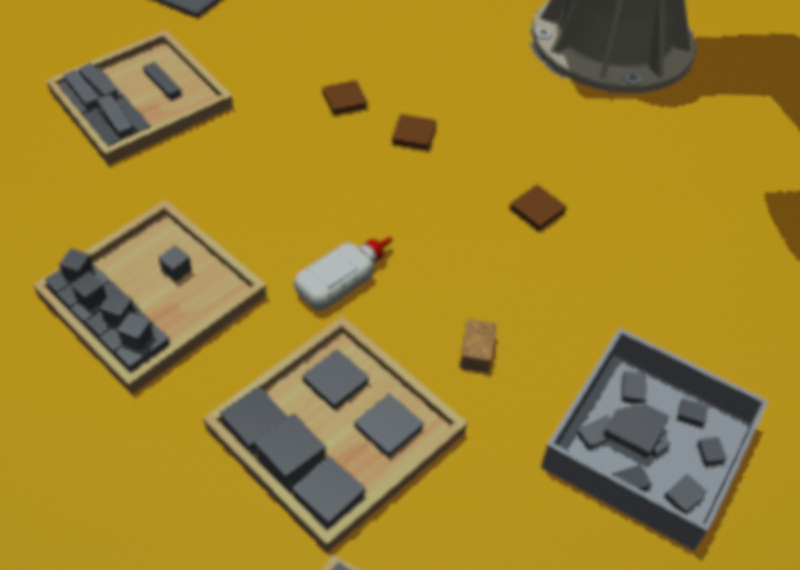

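View pics/t9.png

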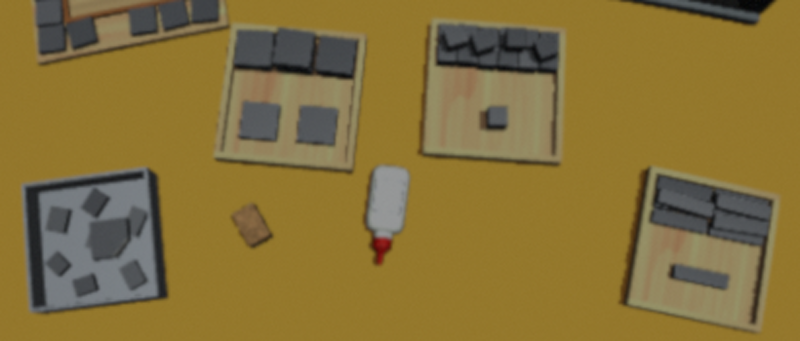

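Everything is in place in the top view: squares at (260,121) and (317,125), block at (497,118), strip at (699,277) parallel to the stock, and the chipped chip in the tub at (108,240). The bottle has not moved.

```bash
python3 -c "
from workcell import env
print(env.hand_in())"
```

```text
the job is handed in; nothing more can be done
None
```

The job is handed in at about 40 s of the 128 s: both whole squares, the block and the strip lie flat in their own trays with the strip parallel to the stock, the chipped square is in the scrap tub, and the glue bottle has not moved.

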